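# Set the depth stop of a pin-tool press on the plate and lock it

### The job

The pins of the little plate press hang at the right depth in the plate, so set its depth stop to this: push the brass-knobbed stop rod down gently until its foot just rests on the plate, without leaning on the plate, then swing the red clamp lever fully home so that the rod is locked there, still touching. Let go, and leave the plate in its nest and everything else on the bench where it is.

Things in the scene. Friction and masses are not known exactly. Their poses are not given: they have to be found in the camera images.
- press: White bench press with a block of 96 pins over a microplate, fixed to the bench. Base 300 x 240 x 22 mm; origin under its centre, z up, x from front (robot's side) to back. Steel column at x +105, frame highest there: 212 mm. Arm along x, 50 mm wide, top at 158 mm; on the arm's +y side a grey bracket (top 160 mm) guides the stop rod and carries the clamp lever.
- stop_rod: Depth stop: vertical steel rod with a brass knob (24 mm wide, 18 mm high). Origin: centre of the knob's top, 241 to 251 mm above the bench at the start, 203 at the lowest. Slides only up and down at x -35, y +58 mm of the press and stays where it is left; clamp slack, about 3 N down on the knob slides it (drag 4.5 N less its weight 1.6 N), a little more when moved fast.
- rod_guide (a point): Point in the grey bracket on the rod's axis, 147 mm above the bench. The rod's black foot (10 mm wide) below it sits on a fine-adjust screw left at an unknown extension: it lies 122 to 140 mm under the knob's top and meets the plate after 12 to 40 mm of travel. Only feel tells where exactly.
- plate: White 96-well plate, 85.5 x 127.8 x 41 mm, long side along the press's y, loose in the press's nest under the pins. Origin: centre of its underside, 48 mm above the bench. The stop's foot lands on the blank margin of its top (89 mm) at the +y end. The nest is sprung: it gives straight down 1 mm per 7 N. The stop must never press the plate with over 12 N.
- clamp_lever (a joint): Angle of the clamp lever (rad): 0 to 0.15 at the start (slack), grows clockwise seen from above, 1.4 at its end stop (fully home). It turns stiffly (about 3.5 N at the grip) and stays where it is left; from about 0.8 its eccentric squeezes the rod and the load grows to about 6 N at the grip just before the end stop.
- clamp_grip (a point): Middle of the upright red grip at the end of the clamp lever, 190 mm above the bench: a round handle 14 to 16 mm thick, free from 178 to 204 mm above the bench, 60 mm out from the pivot.
- clamp_pivot (a point): Point on the vertical axis of the clamp lever, 190 mm above the bench (air over the hub, which ends at 172 mm), 15.5 mm to the press's +y side of the rod's axis. At joint value q the lever points from pivot to grip at the angle 2.2 - q rad, counter-clockwise from the press's x axis seen from above.
- hex_key: Dark hex key, 80 x 25 mm, 6 mm thick, lying on the press's base in front of the nest. Bystander.
- tip_box: Blue box of pipette tips with a clear lid, 85 x 122 x 61 mm, beside the press. Origin under its centre. Bystander.
- spare_plate: Second white plate with a clear lid, 85.5 x 128 x 47 mm, on the bench right of the press. Origin under its centre. Bystander.
- tube_rack: Orange rack with capped tubes, 60 x 130 x 59 mm. Origin under its centre. Bystander.
- buffer_bottle: Clear bottle with blue cap, 64 mm wide, 150 mm high. Origin under its centre. Bystander.
- marker: White marker pen with blue cap, 134 mm long, 12 mm thick, lying. Bystander.
- petri_dishes: Two stacked petri dishes, 93 mm wide, 31 mm high. Origin under the centre. Bystander.
Not all that is in view belongs to the job. What is shaped like the plate but purple is not meant.

How it is judged (in metres and radians):
On the way, in this order (a step that is already met when the one before it is completed fails the run):
1. with the clamp still slack, the stop's foot is lowered until it rests on the plate (at least 0.7 N) (contact force between stop_rod and plate above 0.7 N and value of joint clamp_lever below 0.6 rad), for 0.3 s.
2. the clamp lever is swung home (at least 1.2 rad) with the foot still resting on the plate (value of joint clamp_lever above 1.2 rad and contact force between stop_rod and plate above 0.4 N), for 0.3 s.
At the end, for the whole second after the job is handed in: The clamp lever stands at 1.2 rad or more (of 1.4), the foot of the stop rod still rests on the plate (more than 0.4 N), rod and plate are at rest, and the plate is within 6 mm of where it lay (all of step 2 and distance of plate from where it was at the start of the episode below 0.006 m and linear speed of stop_rod below 0.005 m/s and linear speed of plate below 0.01 m/s); the robot touches nothing.
It fails at once if the stop presses on the plate with more than 12 N (contact force between stop_rod and plate above 12 N).
It fails at once if another thing on the bench is shifted by more than 20 mm (distance of any of hex_key, tip_box, spare_plate, tube_rack, buffer_bottle, marker, petri_dishes from where it was at the start of the episode above 0.02 m).
It also fails if it takes over 51 s, if anything falls off the work surface, if the arm or the gripper's body presses on something with over 40 N, if the wrist force passes 120 N, or if a joint passes its speed limit or range.

### The arm

A 6-joint arm with a two-finger parallel gripper is mounted at the origin on the work surface. World frame = base frame: x ahead of the robot, y to its left, z up, the work surface at z = 0. Lengths are in m, angles in degrees, forces in N, time in s.
With the tool pointing down it reaches from about 0.3 to 0.75 m from the base axis. Payload 8.5 kg.
Tool frame: the origin (TCP) lies on the centre line of the jaws, within the pads' length; the fingertips stand 14 mm ahead of it and the grasp point (between the pads) lies 5 mm behind it; z points along the fingers, x is the direction in which the jaws open and shut, and the axes are right-handed (so a half turn about z gives the same grasp; the last joint's range is limited). The gripper opens to 85 mm and grips with 20 to 120 N. Pads are 22 mm wide; open, the fingers measure 114 mm over their backs; the gripper's body (76 mm by 85 mm) begins 54 mm behind the grasp point. The pads swing forward as they close: fully open they stand 13 mm farther back than shut.
Start: joints at [51.835, 21.807, 74.336, -0, 83.858, -12.336], TCP at [0.24, 0.495, 0.245] pointing down, gripper open.
Joint ranges: [-178.18, 178.18], [-50.72, 133.34], [12.68, 142.11], [-81.47, 261.47], [9.98, 163.14], [-165.26, 165.26]. Speed limits (degrees/s): [136.94, 136.94, 180, 180, 180, 180].

### API

Orientations are given as a 3x3 rotation matrix whose columns are the frame's x, y, z axes.
In Python, from rig import * gives the robot as it stands.
- The arm moves only by the shell command python3 -m crank 'ROWS' [FORCE]. ROWS is JSON, one flat list of numbers, 7 for each row, row after row: the turn, a rotation vector about the world's x, y, z in rad, then the shift along the world's x, y, z in m, then the opening in per cent of the stroke, from 0 (shut) to 100 (fully open). A call has 1 to 20 rows; each row shifts and turns the commanded pose from where the row before left it; what a row does not reach is not made up. A row lasts 1/10 s, in which the tool goes at most 50 mm and 8.59 degrees, less where a joint would pass 70% of its speed; a pose out of reach is approached as far as the arm can. A call is refused whole if a number of a shift passes 0.05 or a number of a turn 0.15, either way. A call with a gripper value outside its range is refused whole. The fingers move at their own pace and stop on an object; FORCE is the grip in N (left out, the last holds). Time passes only in rows, so rows that do not move let the fingers close. It gives the time, the measured TCP pose, the force and the opening at its end, in the units of the state.
- observe(): the state, without advancing time (a new reading comes with each control period).
- get_image(name): name is "scene" or "top" or "wrist"; returns a dict with "frame" (384x512x3 uint8, red, green, blue), "fov_y" (degrees; the focal length in pixels is half the picture's height over the tangent of half this angle, whatever the lens; pixels are square), "cx", "cy" (the principal point, pixels), "world_to_cam" (4x4, takes a point from world to camera coordinates). Camera axes: x right, y up, looking along -z (the intrinsics and any distortion apply to the point x, -y, -z); pixel columns grow to the right and rows downward; lengths in m; the calibration is good to about 2 mm. A picture is of the moment at which its call begins. There is no depth.
- close_job(): hands the job in, once; it reports no verdict.
The state is a dict: "time_s": time; "q": joint angles; "qvel": joint speeds; "joint_efforts": joint torques, N m; "position": TCP position; "tool_rot": TCP orientation; "ft_force": force on the tool from outside, world axes, zero at the start; "wrist_torque": the same for the moment, N m; "grip_width": finger opening in m.
Only numpy, scipy, OpenCV 4.12 (cv2) and the standard library are available. Lean on these libraries where they do the work, as an engineer would, in place of code of your own. Each camera call takes 0.05 s, during which the arm holds its last target. There are 200 camera calls.

## Working session

There is one attempt and no reset: what is moved stays moved. The work goes in short steps, Python scripts to look and compute and a shell command to move; the robot and the scene stay as the last step left them, time stands still between calls to the robot, and variables do not carry over. Pictures are saved under pics/ and viewed, about 8 in all and at most 12, crops included, and the job is handed in when it is done.

```bash
mkdir -p pics; ls
python3 - <<'E'
from rig import *
import cv2,numpy as np
o=observe(); print(o)
for n in ["scene","top","wrist"]:
    d=get_image(n); cv2.imwrite(f"pics/{n}0.png",d["frame"][:,:,::-1]); print(n,{k:v for k,v in d.items() if k!="frame"})
    np.save(f"pics/{n}0.npy",{k:v for k,v in d.items()},allow_pickle=True)
E
```

```text
pics
{'time_s': 0.0, 'q': array([ 5.18339041e+01,  2.18407820e+01,  7.43860969e+01,  9.23010296e-04,
        8.38585442e+01, -1.23350041e+01]), 'qvel': array([-0.02963462, -0.00051584,  0.0712778 ,  0.02414206, -0.0093475 ,
       -0.01556593]), 'joint_efforts': array([ 3.42983303e-04, -4.48449540e+01, -2.31279945e+01, -5.32181991e-05,
        4.56789450e-03,  4.76718995e-06]), 'position': array([0.23945866, 0.49482169, 0.24470581]), 'tool_rot': array([[ 4.35720480e-01,  9.00081547e-01, -9.33892783e-04],
       [ 9.00080858e-01, -4.35721353e-01, -1.16229211e-03],
       [-1.45307471e-03, -3.34144540e-04, -9.99998888e-01]]), 'ft_force': array([-0.54613337, -0.38534823, -0.44125616]), 'wrist_torque': array([ 0.01928565, -0.00834637,  0.03523033]), 'grip_width': 0.08555635153254776}
scene {'fov_y': 54.170818763672536, 'cx': 251.93098938840046, 'cy': 193.52777928208363, 'world_to_cam': array([[ 0.84108189,  0.54074457,  0.01328754, -0.36663201],
       [-0.3967565 ,  0.60005166,  0.69463824,  0.07987091],
       [ 0.36764865, -0.58951957,  0.71923651, -1.62594468],
       [ 0.        ,  0.        ,  0.        ,  1.        ]])}
top {'fov_y': 46.58997788615709, 'cx': 251.32800326738928, 'cy': 191.48128341661882, 'world_to_cam': array([[-1.27615832e-04, -9.99826674e-01, -1.86173222e-02,
        -1.87752150e-02],
       [ 9.97060044e-01, -1.55375418e-03,  7.66084518e-02,
        -4.76695867e-01],
       [-7.66241003e-02, -1.85528116e-02,  9.96887426e-01,
        -1.44463601e+00],
       [ 0.00000000e+00,  0.00000000e+00,  0.00000000e+00,
         1.00000000e+00]])}
wrist {'fov_y': 67.80926984623238, 'cx': 253.8326994471261, 'cy': 181.27038116737523, 'world_to_cam': array([[ 0.43577203,  0.90005523, -0.00181969, -0.54898187],
       [-0.85043608,  0.41108465, -0.32828019,  0.0432523 ],
       [-0.29472226,  0.14460286,  0.94457864, -0.38207057],
       [ 0.        ,  0.        ,  0.        ,  1.        ]])}
```

Run:
```python
import cv2
a=cv2.imread("pics/top0.png");cv2.imwrite("pics/top0b.png",cv2.resize(a,(800,600),interpolation=cv2.INTER_CUBIC))
```

```text
(no output)
```

View pics/scene0.png

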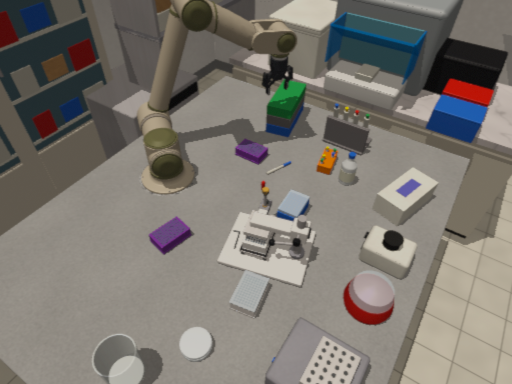

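View pics/top0b.png

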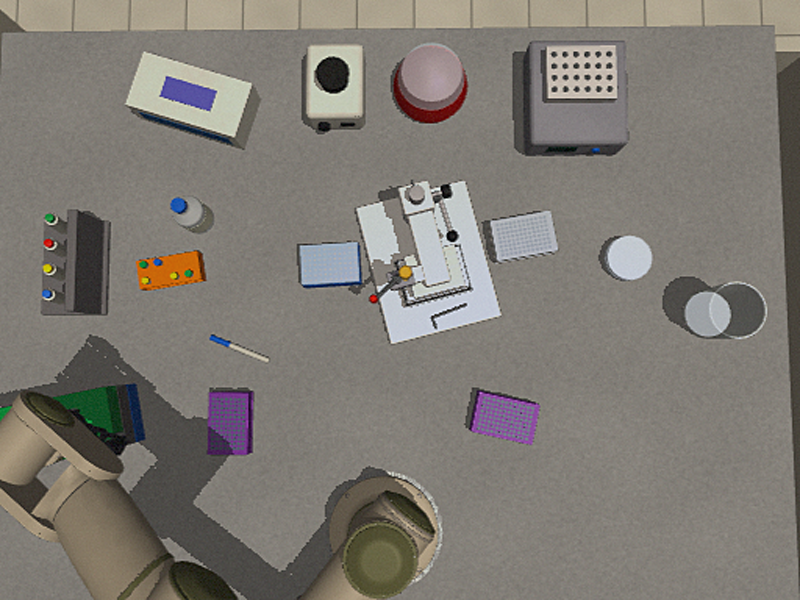

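```bash
cat > h.py <<'E'
import numpy as np, cv2
def K(d):
    f=d["frame"].shape[0]/2/np.tan(np.radians(d["fov_y"]/2)); return f
def ray(d,u,v,z):
    f=K(d); W=d["world_to_cam"]; R=W[:3,:3]; c=-R.T@W[:3,3]
    r=R.T@np.array([(u-d["cx"])/f,-(v-d["cy"])/f,-1]); return c+r*(z-c[2])/r[2]
def proj(d,p):
    f=K(d); W=d["world_to_cam"]; q=W[:3,:3]@p+W[:3,3]; return np.array([d["cx"]-f*q[0]/q[2],d["cy"]+f*q[1]/q[2]])
def load(n): return np.load(n,allow_pickle=True).item()
E
python3 - <<'E'
from h import *
d=load("pics/top0.npy")
s=.64
P=[ray(d,u*s,v*s,.022) for u,v in [(356,208),(466,182),(501,316),(391,343)]]
for p in P: print(p)
print([np.linalg.norm(P[i]-P[i-1]) for i in range(4)])
c=sum(P)/4; ex=(P[0]+P[1]-P[2]-P[3]); th=np.arctan2(ex[1],ex[0]); print(c,np.degrees(th))
ex=np.array([np.cos(th),np.sin(th),0]); ey=np.array([-ex[1],ex[0],0])
rod=c-.035*ex+.058*ey; piv=rod+.0155*ey
print("rod",rod,"piv",piv)
k=ray(d,405*s,272*s,.246); g=ray(d,374*s,298*s,.2); print("knob",k,"grip",g)
v=g-piv; print(np.hypot(*v[:2]), 2.2-(np.arctan2(v[1],v[0])-th))
E
```

```text
[0.67013221 0.05843879 0.022     ]
[ 0.72495682 -0.17448109  0.022     ]
[ 0.44089554 -0.24496442  0.022     ]
[ 0.38482567 -0.01569418  0.022     ]
[np.float64(0.29478045850864115), np.float64(0.23928520537507547), np.float64(0.29267510120695567), np.float64(0.23602685507881088)]
[ 0.55520256 -0.09417522  0.022     ] 14.251445307499328
rod [ 0.50700139 -0.04657641  0.022     ] piv [ 0.50318563 -0.03155343  0.022     ]
knob [ 0.50756091 -0.04527262  0.246     ] grip [0.46494657 0.01182697 0.2       ]
0.057828065126567664 0.15544864078843235
```

```bash
python3 -m crank '[0,0,0,0,0,0.04,0, 0,0,0,0,0,0.045,0, 0,0,-0.024,0.019,-0.0386,0,0, 0,0,-0.024,0.019,-0.0386,0,0, 0,0,-0.024,0.019,-0.0386,0,0, 0,0,-0.024,0.019,-0.0386,0,0, 0,0,-0.024,0.019,-0.0386,0,0, 0,0,-0.024,0.019,-0.0386,0,0, 0,0,-0.024,0.019,-0.0386,0,0, 0,0,-0.024,0.019,-0.0386,0,0, 0,0,-0.024,0.019,-0.0386,0,0, 0,0,-0.024,0.019,-0.0386,0,0, 0,0,-0.024,0.019,-0.0386,0,0, 0,0,-0.024,0.019,-0.0386,0,0, 0,0,-0.024,0.019,-0.0386,0,0, 0,0,-0.024,0.019,-0.0386,0,0, 0,0,0,0,0,0,0]' 40
python3 - <<'E'
from rig import *
from h import *
d=get_image("wrist"); np.save("pics/w1.npy",d,allow_pickle=True)
cv2.imwrite("pics/w1.png",cv2.resize(d["frame"][:,:,::-1],(800,600),interpolation=cv2.INTER_CUBIC))
o=observe(); print(o["position"],o["tool_rot"],o["grip_width"],o["ft_force"],o["q"])
for p in [(.507,-.046,.246),(.4632,.0117,.19)]: print(proj(d,np.array(p))/.64)
E
```

```text
time_s: 1.85
position: [0.5071, -0.0493, 0.329]
tool_rot: [[0.712, 0.702, -0.002], [0.702, -0.712, -0.0], [-0.001, -0.001, -1.0]]
ft_force: [-1.0, 1.1, -0.8]
grip_width: 0.0001
[ 0.50613601 -0.04725484  0.32934209] [[ 7.10386818e-01  7.03809326e-01 -1.73241951e-03]
 [ 7.03810913e-01 -7.10387180e-01  5.04061365e-04]
 [-8.75925519e-04 -1.57737430e-03 -9.99998372e-01]] 0.00015770698825523193 [-0.70070341  0.11824489 -0.31949828] [-1.86962382e+01  1.48320891e+01  7.08766754e+01 -4.47453329e-03
  9.43945157e+01 -6.34301186e+01]
[401.86261672 298.46563247]
[417.67793253 146.88023019]
```

View pics/w1.png

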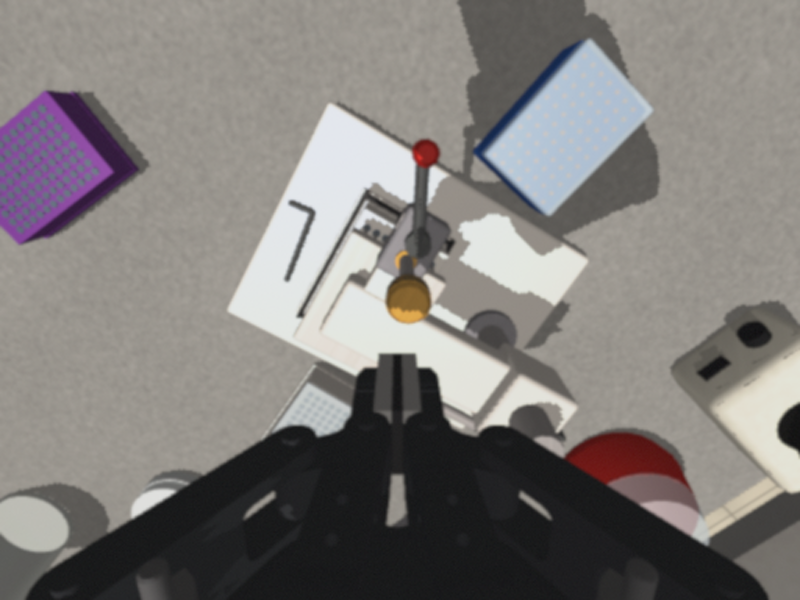

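The wrist view shows the brass knob at about (408,299), the red grip at (425,153) and the closed fingertips at (397,360), all close to the predicted spots.

Run:
```python
from h import *
d=load("pics/w1.npy");s=.64
h=cv2.cvtColor(d["frame"],cv2.COLOR_RGB2HSV)
m=cv2.inRange(h,(12,120,60),(30,255,255)); n,l,st,c=cv2.connectedComponentsWithStats(m); print([ (st[i],c[i]/s) for i in range(1,n) if st[i][4]>60])
k=ray(d,408*s,298*s,.242); g=ray(d,425*s,152*s,.2); print(k,g)
th=np.radians(14.25); ey=np.array([-np.sin(th),np.cos(th),0])
p=k+.0155*ey; v=(g-p)[:2]; a=np.arctan2(v[1],v[0]); print(p,np.hypot(*v),np.degrees(a),2.2+th-a)
```

```text
[(array([248, 178,  27,  28, 615], dtype=int32), array([407.7820122 , 299.64176829]))]
[ 0.5101975  -0.04464547  0.242     ] [0.4674685  0.01261168 0.2       ]
[ 0.50638212 -0.02962239  0.242     ] 0.05742809550150747 132.65683921585014 0.13341079880387463
```

```bash
python3 -m crank '[0,0,0,0.003,0.002,-0.02,0, 0,0,0,0,0,-0.02,0, 0,0,0,0,0,-0.018,0, 0,0,0,0,0,0,0, 0,0,0,0,0,0,0]'
cat > ft.py <<'E'
from rig import *
from h import *
f=[]
for i in range(6):
    get_image("wrist"); f.append(observe()["ft_force"])
f=np.array(f); o=observe(); print(round(o["time_s"],2),o["position"].round(4),"F",f.mean(0).round(2),"sd",f.std(0).round(2))
E
python3 ft.py
```

```text
time_s: 2.4
position: [0.5085, -0.0427, 0.273]
tool_rot: [[0.707, 0.707, 0.0], [0.707, -0.707, -0.0], [0.0, 0.0, -1.0]]
ft_force: [0.2, 0.2, -0.2]
grip_width: -0.0
2.7 [ 0.5087 -0.0433  0.2729] F [ 0.08 -0.04  0.19] sd [0.56 0.5  0.52]
```

```bash
python3 -m crank '[0,0,0,0,-0.002,-0.003,0, 0,0,0,0,0,-0.004,0, 0,0,0,0,0,-0.004,0, 0,0,0,0,0,-0.003,0, 0,0,0,0,0,-0.003,0, 0,0,0,0,0,0,0]' && python3 ft.py
cat > chk.py <<'E'
# exit 1 (stop the chain) when the mean upward force exceeds 4.6 N
from rig import *
import sys
z=[observe()["ft_force"][2]]
for i in range(2): get_image("wrist"); z.append(observe()["ft_force"][2])
m=sum(z)/3; o=observe(); print(round(o["time_s"],2),"z",round(o["position"][2],4),"Fz",round(m,2))
sys.exit(m>4.6)
E
```

```text
time_s: 3.3
position: [0.5086, -0.0453, 0.255]
tool_rot: [[0.708, 0.706, -0.0], [0.706, -0.708, 0.0], [-0.0, -0.0, -1.0]]
ft_force: [-0.3, -0.3, 0.8]
grip_width: -0.0003
3.6 [ 0.5087 -0.0453  0.2554] F [-0.36  0.27  0.43] sd [0.61 0.56 0.36]
```

```bash
S() { python3 chk.py; }
python3 -m crank '[0,0,0,0,0,-0.001,0,0,0,0,0,0,-0.001,0]' >/dev/null && S &&
python3 -m crank '[0,0,0,0,0,-0.001,0,0,0,0,0,0,-0.001,0]' >/dev/null && S &&
python3 -m crank '[0,0,0,0,0,-0.001,0,0,0,0,0,0,-0.001,0]' >/dev/null && S
python3 ft.py
python3 - <<'E'
from rig import *
from h import *
d=get_image("wrist"); np.save("pics/w2.npy",d,allow_pickle=True)
cv2.imwrite("pics/w2.png",cv2.resize(d["frame"][:,:,::-1],(800,600),interpolation=cv2.INTER_CUBIC)[150:550,200:600])
E
```

```text
3.9 z 0.2534 Fz 2.29
4.2 [ 0.5087 -0.0454  0.2534] F [0.18 0.05 2.21] sd [0.43 0.54 0.48]False
```

View pics/w2.png

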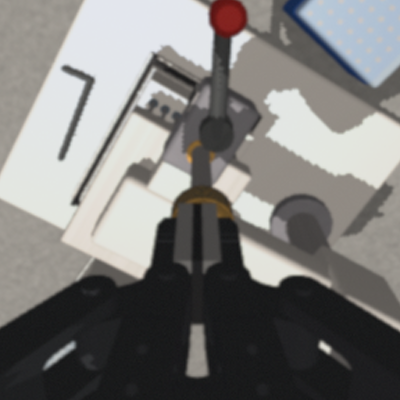

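The jaws sit centred on the knob, which is touched (2.2 N). Next I go down through the free travel, then feel in 1 mm steps.

```bash
sed -i 's/sys.exit(m>4.6)/sys.exit(int(m>4.6))/' chk.py; S() { python3 chk.py; }
C="python3 -m crank"
python3 -m crank '[0,0,0,0,0,-0.0015,0,0,0,0,0,0,-0.0015,0,0,0,0,0,0,-0.0015,0,0,0,0,0,0,-0.0015,0,0,0,0,0,0,-0.001,0,0,0,0,0,0,-0.001,0,0,0,0,0,0,0,0]' >/dev/null && S &&
python3 -m crank '[0,0,0,0,0,-0.0005,0,0,0,0,0,0,-0.0005,0]' >/dev/null && S &&
python3 -m crank '[0,0,0,0,0,-0.0005,0,0,0,0,0,0,-0.0005,0]' >/dev/null && S &&
python3 -m crank '[0,0,0,0,0,-0.0005,0,0,0,0,0,0,-0.0005,0]' >/dev/null && S &&
python3 -m crank '[0,0,0,0,0,-0.0005,0,0,0,0,0,0,-0.0005,0]' >/dev/null && S &&
python3 -m crank '[0,0,0,0,0,-0.0005,0,0,0,0,0,0,-0.0005,0]' >/dev/null && S
python3 ft.py
```

```text
5.05 z 0.2451 Fz 1.51
5.35 z 0.2443 Fz 2.65
5.65 z 0.2432 Fz 2.86
5.95 z 0.2422 Fz 2.71
6.25 z 0.2412 Fz 2.4
6.55 z 0.2402 Fz 2.08
6.85 [ 0.5086 -0.0454  0.2402] F [-1.3   0.17  1.88] sd [0.5  0.52 0.56]
```

```bash
S() { python3 chk.py; }
python3 -m crank '[0,0,0,0,0,-0.0004,0,0,0,0,0,0,-0.0004,0]' >/dev/null && S &&
python3 -m crank '[0,0,0,0,0,-0.0004,0,0,0,0,0,0,-0.0004,0]' >/dev/null && S &&
python3 -m crank '[0,0,0,0,0,-0.0004,0,0,0,0,0,0,-0.0004,0]' >/dev/null && S &&
python3 -m crank '[0,0,0,0,0,-0.0004,0,0,0,0,0,0,-0.0004,0]' >/dev/null && S &&
python3 -m crank '[0,0,0,0,0,-0.0004,0,0,0,0,0,0,-0.0004,0]' >/dev/null && S &&
python3 -m crank '[0,0,0,0,0,-0.0004,0,0,0,0,0,0,-0.0004,0]' >/dev/null && S &&
python3 -m crank '[0,0,0,0,0,-0.0004,0,0,0,0,0,0,-0.0004,0]' >/dev/null && S &&
python3 -m crank '[0,0,0,0,0,-0.0004,0,0,0,0,0,0,-0.0004,0]' >/dev/null && S &&
python3 -m crank '[0,0,0,0,0,-0.0004,0,0,0,0,0,0,-0.0004,0]' >/dev/null && S &&
python3 -m crank '[0,0,0,0,0,-0.0004,0,0,0,0,0,0,-0.0004,0]' >/dev/null && S
python3 ft.py
```

```text
7.15 z 0.2395 Fz 2.13
7.45 z 0.2387 Fz 2.85
7.75 z 0.2379 Fz 2.62
8.05 z 0.2371 Fz 2.97
8.35 z 0.2363 Fz 2.8
8.65 z 0.2356 Fz 4.64
8.95 [ 0.5086 -0.0454  0.2356] F [-1.19  0.63  4.78] sd [0.34 0.52 0.49]
```

```bash
python3 -m crank '[0,0,0,0,0,-0.0003,0,0,0,0,0,0,0,0]' >/dev/null; python3 ft.py
```

```text
9.45 [ 0.5086 -0.0454  0.2354] F [-2.03  1.27  5.39] sd [0.31 0.1  0.46]
```

```bash
python3 -m crank '[0,0,0,0,0,-0.0002,0,0,0,0,0,0,0,0]' >/dev/null; python3 ft.py
```

```text
9.95 [ 0.5086 -0.0453  0.2353] F [-2.32  0.62  6.34] sd [0.15 0.51 1.03]
```

```bash
python3 -m crank '[0,0,0,0,0,0.002,0, 0,0,0,0,0,0.008,0, 0,0,0,0,0,0.02,0, 0,0,0,-0.0146,0.0195,0,40, 0,0,0,-0.0145,0.0195,0,40, 0,0,0,-0.0145,0.0194,0,40, 0,0,0,0,0,0,40, 0,0,0,0,0,0,40]'
python3 - <<'E'
from rig import *
from h import *
d=get_image("wrist"); np.save("pics/w3.npy",d,allow_pickle=True)
cv2.imwrite("pics/w3.png",cv2.resize(d["frame"][:,:,::-1],(800,600),interpolation=cv2.INTER_CUBIC)[150:550,150:650])
o=observe(); p=o["position"]; print(p,o["grip_width"])
s=.64;f=lambda q:(proj(d,np.array(q))/s-[150,150]).round()
for z in (.19,.204): print(z,f([p[0],p[1],z]))
E
```

```text
time_s: 10.75
position: [0.4653, 0.013, 0.2654]
tool_rot: [[0.708, 0.707, 0.001], [0.707, -0.708, -0.0], [0.0, 0.001, -1.0]]
ft_force: [0.3, 0.5, -0.9]
grip_width: 0.0343
[0.46549839 0.01263809 0.26523187] 0.03410907173192722
0.19 [247. 159.]
0.204 [247. 171.]
```

View pics/w3.png

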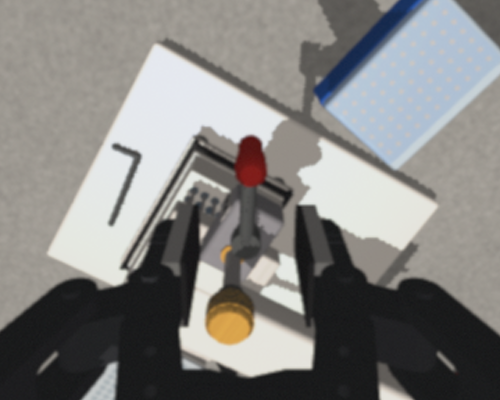

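```bash
python3 -m crank '[0,0,0,0.0005,-0.0003,-0.03,40, 0,0,0,0,0,-0.025,40, 0,0,0,0,0,-0.016,40, 0,0,0,0,0,0,28, 0,0,0,0,0,0,28, 0,0,0,0,0,0,28]' 
python3 ft.py
python3 - <<'E'
import numpy as np
p=np.array([.5047,-.0302]); v=np.array([.4658,.0125])-p; a0=np.arctan2(v[1],v[0]); r=.0590
P=[p+r*np.array([np.cos(a0-.07*i),np.sin(a0-.07*i)]) for i in range(22)]
print(np.hypot(*v))
for i in range(1,22): print(i,(P[i]-P[i-1]).round(4),P[i].round(4))
E
```

```text
time_s: 11.4
position: [0.4662, 0.0124, 0.195]
tool_rot: [[0.708, 0.706, 0.002], [0.706, -0.708, -0.0], [0.001, 0.002, -1.0]]
ft_force: [-0.7, 0.7, -0.4]
grip_width: 0.0239
11.7 [0.4656 0.0127 0.1944] F [-0.02  0.28  0.27] sd [0.77 0.21 0.57]
0.05776244454660834
1 [0.0031 0.0027] [0.4681 0.0161]
2 [0.0033 0.0024] [0.4714 0.0185]
3 [0.0035 0.0022] [0.4749 0.0207]
4 [0.0036 0.002 ] [0.4786 0.0227]
5 [0.0038 0.0017] [0.4823 0.0244]
6 [0.0039 0.0014] [0.4862 0.0258]
7 [0.004  0.0012] [0.4902 0.027 ]
8 [0.004  0.0009] [0.4942 0.0279]
9 [0.0041 0.0006] [0.4983 0.0285]
10 [0.0041 0.0003] [0.5024 0.0288]
11 [0.0041 0.    ] [0.5065 0.0288]
12 [ 0.0041 -0.0003] [0.5107 0.0285]
13 [ 0.0041 -0.0006] [0.5147 0.0279]
14 [ 0.004  -0.0008] [0.5188 0.0271]
15 [ 0.004  -0.0011] [0.5228 0.026 ]
16 [ 0.0039 -0.0014] [0.5266 0.0246]
17 [ 0.0038 -0.0017] [0.5304 0.0229]
18 [ 0.0037 -0.0019] [0.5341 0.021 ]
19 [ 0.0035 -0.0022] [0.5376 0.0188]
20 [ 0.0033 -0.0024] [0.5409 0.0164]
21 [ 0.0032 -0.0026] [0.5441 0.0137]
```

```bash
python3 -m crank '[0,0,-0.07,0.0031,0.0027,0,28, 0,0,-0.07,0.0033,0.0024,0,28, 0,0,-0.07,0.0035,0.0022,0,28, 0,0,-0.07,0.0036,0.0020,0,28, 0,0,-0.07,0.0038,0.0017,0,28, 0,0,-0.07,0.0039,0.0014,0,28, 0,0,-0.07,0.0040,0.0012,0,28, 0,0,-0.07,0.0040,0.0009,0,28, 0,0,-0.07,0.0041,0.0006,0,28, 0,0,-0.07,0.0041,0.0003,0,28]' 
python3 ft.py
```

```text
time_s: 12.7
position: [0.502, 0.0287, 0.194]
tool_rot: [[0.997, 0.081, -0.003], [0.081, -0.997, 0.001], [-0.003, -0.001, -1.0]]
ft_force: [-5.8, 2.3, 1.5]
grip_width: 0.0238
13.0 [0.5028 0.0281 0.194 ] F [-1.33  0.67 -0.19] sd [0.59 0.45 0.42]
```

Being pushed as expected. On to row 19, with a check.

```bash
python3 -m crank '[0,0,-0.07,0.0041,0,0,28, 0,0,-0.07,0.0041,-0.0003,0,28, 0,0,-0.07,0.0041,-0.0006,0,28, 0,0,-0.07,0.0040,-0.0008,0,28, 0,0,-0.07,0.0040,-0.0011,0,28, 0,0,-0.07,0.0039,-0.0014,0,28, 0,0,-0.07,0.0038,-0.0017,0,28, 0,0,-0.07,0.0037,-0.0019,0,28]' 
python3 ft.py
```

```text
time_s: 13.8
position: [0.5341, 0.0211, 0.1939]
tool_rot: [[0.888, -0.46, -0.001], [-0.46, -0.888, 0.002], [-0.002, -0.001, -1.0]]
ft_force: [-2.7, 6.3, 0.5]
grip_width: 0.0241
14.1 [0.5345 0.0203 0.1941] F [-0.78  1.67 -0.13] sd [0.63 0.36 0.37]
```

```bash
python3 -m crank '[0,0,-0.04,0.0020,-0.0012,0,28, 0,0,-0.04,0.0020,-0.0013,0,28]'; python3 -m crank '[0,0,-0.03,0.0015,-0.0011,0,28]'; python3 -m crank '[0,0,-0.02,0.0010,-0.0008,0,28]';
python3 ft.py
python3 - <<'E'
from rig import *
from h import *
d=get_image("wrist"); np.save("pics/w4.npy",d,allow_pickle=True)
cv2.imwrite("pics/w4.png",cv2.resize(d["frame"][:,:,::-1],(800,600),interpolation=cv2.INTER_CUBIC)[100:600,150:650])
E
```

```text
time_s: 14.3
position: [0.538, 0.0181, 0.194]
tool_rot: [[0.849, -0.528, -0.001], [-0.528, -0.849, 0.001], [-0.001, 0.0, -1.0]]
ft_force: [-2.9, 3.0, 0.2]
grip_width: 0.024
time_s: 14.4
position: [0.5398, 0.0171, 0.194]
tool_rot: [[0.833, -0.553, -0.001], [-0.553, -0.833, 0.001], [-0.001, -0.0, -1.0]]
ft_force: [-2.9, 4.0, 0.0]
grip_width: 0.024
time_s: 14.5
position: [0.5406, 0.0165, 0.1939]
tool_rot: [[0.822, -0.57, -0.001], [-0.57, -0.822, 0.001], [-0.002, -0.0, -1.0]]
ft_force: [-6.5, 7.9, 2.8]
grip_width: 0.0244
14.8 [0.5405 0.0166 0.194 ] F [-4.51  5.38  1.43] sd [0.42 0.58 0.77]
```

View pics/w4.png

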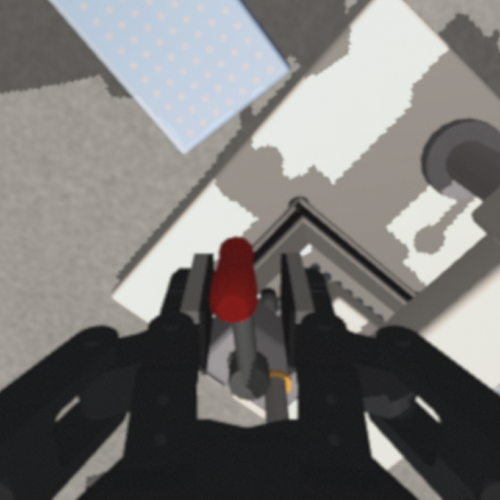

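```bash
python3 -m crank '[0,0,-0.01,0.0006,-0.0005,0,28, 0,0,0,0,0,0,28]'; python3 ft.py
```

```text
time_s: 15.05
position: [0.5406, 0.0164, 0.1939]
tool_rot: [[0.817, -0.577, -0.003], [-0.577, -0.817, 0.002], [-0.003, 0.0, -1.0]]
ft_force: [-6.4, 7.1, 2.9]
grip_width: 0.0237
15.35 [0.5406 0.0164 0.1939] F [-6.73  7.01  2.54] sd [0.41 0.55 0.62]
```

It is at the end stop: force rises but nothing moves. I back off to centre the jaws on the grip, then lift away.

```bash
python3 -m crank '[0,0,0,-0.0022,0.0022,0,28, 0,0,0,-0.0018,0.0018,0,34, 0,0,0,0,0,0,34, 0,0,0,0,0,0.015,34, 0,0,0,0,0,0.03,34, 0,0,0,0,0,0.04,34, 0,0,0,-0.01,0.02,0.04,34, 0,0,0,-0.03,0.04,0.0,34, 0,0,0,-0.03,0.04,0.0,34, 0,0,0,-0.02,0.02,0,34, 0,0,0,0,0,0,34, 0,0,0,0,0,0,34]'; python3 ft.py;  python3 - <<'E'
from rig import *
from h import *
o=[]
for n in ("wrist","scene","top"):
    d=get_image(n); np.save(f"pics/{n}5.npy",d,allow_pickle=True); f=d["frame"][:,:,::-1]
    o.append(f)
w=cv2.resize(o[0],(400,300))
f=cv2.resize(o[1][160:310,190:340],(400,400),interpolation=cv2.INTER_CUBIC)
t=cv2.resize(o[2][100:230,180:380],(800,300)[:1]+(520,),interpolation=cv2.INTER_CUBIC)
t=cv2.resize(t,(400,260))
c=np.zeros((560,800,3),np.uint8); c[:300,:400]=w; c[300:560,:400]=t; c[:400,400:]=f
cv2.imwrite("pics/fin.png",c)
E
```

```text
time_s: 16.55
position: [0.448, 0.1394, 0.3194]
tool_rot: [[0.817, -0.577, 0.001], [-0.577, -0.817, -0.0], [0.001, -0.0, -1.0]]
ft_force: [-0.2, 0.2, 0.6]
grip_width: 0.029
16.85 [0.4483 0.1388 0.3188] F [-0.05 -0.17  0.14] sd [0.2  0.34 0.36]
```

View pics/fin.png

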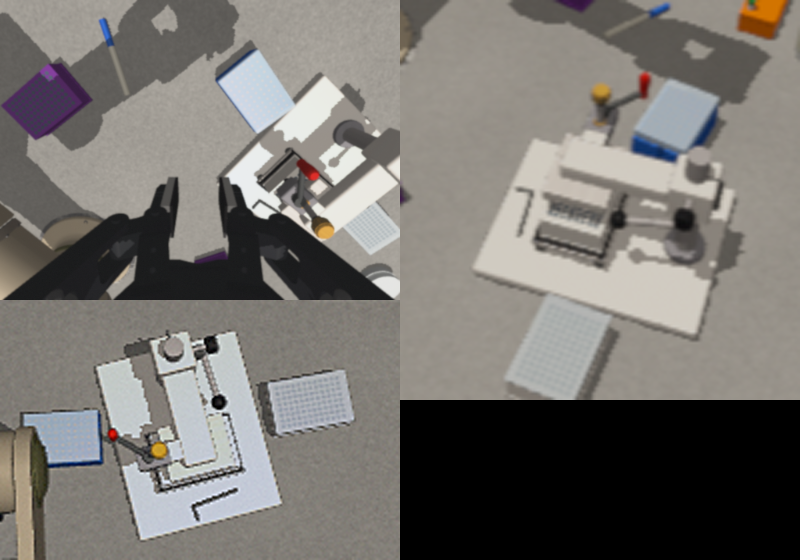

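Top view: the lever now points back and left at the tip-box side, and the plate and bystanders are unmoved. I'll check the lever angle numerically, then verify the rod's height by touching the knob gently with the same tool pose as before.

```bash
python3 - <<'E'
from h import *
d=load("pics/top5.npy"); g=ray(d,236.5,167.5,.2); v=g[:2]-np.array([.5047,-.0302]); print(g,np.hypot(*v),2.2+np.radians(14.25)-np.arctan2(v[1],v[0]))
E
python3 -m crank '[0,0,0.14,0.006,-0.0184,0,0, 0,0,0.14,0.006,-0.0184,0,0, 0,0,0.14,0.006,-0.0184,0,0, 0,0,0.14,0.006,-0.0184,0,0, 0,0,0.14,0.006,-0.0184,0,0, 0,0,0.14,0.006,-0.0184,0,0, 0,0,0.14,0.006,-0.0184,0,0, 0,0,0.14,0.006,-0.0184,0,0, 0,0,0.14,0.006,-0.0184,0,0, 0,0,0.138,0.006,-0.0184,0,0, 0,0,0,0,0,-0.03,0, 0,0,0,0,0,-0.03,0, 0,0,0,0,0,-0.016,0, 0,0,0,0,0,0,0]'; python3 ft.py
```

```text
[0.53215133 0.02021276 0.2       ] 0.057402284759661276 1.3765480716938345
time_s: 18.4
position: [0.5069, -0.0445, 0.2411]
tool_rot: [[0.71, 0.704, -0.004], [0.704, -0.71, 0.001], [-0.002, -0.004, -1.0]]
ft_force: [0.0, 1.0, 0.5]
grip_width: 0.0002
18.7 [ 0.5081 -0.0446  0.244 ] F [-0.12  0.13  0.04] sd [0.75 0.42 0.47]
```

```bash
sed 's/>4.6/>1.3/; s/range(2)/range(3)/; s#/3;#/4;#' chk.py > chk2.py; S() { python3 chk2.py; }
python3 -m crank '[0,0,0,0,0,-0.003,0,0,0,0,0,0,-0.003,0,0,0,0,0,0,0,0]' && S &&
python3 -m crank '[0,0,0,0,0,-0.0003,0,0,0,0,0,0,0,0]' >/dev/null && S &&
python3 -m crank '[0,0,0,0,0,-0.0003,0,0,0,0,0,0,0,0]' >/dev/null && S &&
python3 -m crank '[0,0,0,0,0,-0.0003,0,0,0,0,0,0,0,0]' >/dev/null && S &&
python3 -m crank '[0,0,0,0,0,-0.0003,0,0,0,0,0,0,0,0]' >/dev/null && S &&
python3 -m crank '[0,0,0,0,0,-0.0003,0,0,0,0,0,0,0,0]' >/dev/null && S &&
python3 -m crank '[0,0,0,0,0,-0.0003,0,0,0,0,0,0,0,0]' >/dev/null && S &&
python3 -m crank '[0,0,0,0,0,-0.0003,0,0,0,0,0,0,0,0]' >/dev/null && S
python3 ft.py
```

```text
time_s: 19.0
position: [0.5075, -0.0445, 0.2366]
tool_rot: [[0.709, 0.705, -0.001], [0.705, -0.709, 0.0], [-0.0, -0.001, -1.0]]
ft_force: [0.5, -0.3, 0.4]
grip_width: -0.0
19.15 z 0.237 Fz 0.03
19.5 z 0.2368 Fz -0.04
19.85 z 0.2364 Fz 0.18
20.2 z 0.2361 Fz 0.01
20.55 z 0.2358 Fz 0.37
20.9 z 0.2355 Fz 0.35
21.25 z 0.2354 Fz 1.92
21.55 [ 0.5078 -0.0446  0.2353] F [-0.15  0.05  2.42] sd [0.59 0.38 0.39]
```

The knob is met at 0.2353–0.2355 m, the same height as before clamping, so the rod held. I lift clear and hand in.

```bash
python3 -m crank '[0,0,0,0,0,0.002,0,0,0,0,0,0,0.02,0,0,0,0,0,0,0.04,0,0,0,0,0,0,0.04,0,0,0,0,0,0,0,0,0,0,0,0,0,0,0]'
python3 - <<'E'
from rig import *
from h import *
print(observe()["ft_force"])
d=get_image("wrist"); cv2.imwrite("pics/end.png",d["frame"][:,:,::-1])
print(close_job())
E
```

```text
time_s: 22.15
position: [0.5077, -0.0446, 0.3374]
tool_rot: [[0.709, 0.705, 0.001], [0.705, -0.709, -0.0], [0.0, 0.001, -1.0]]
ft_force: [-0.4, 0.5, -0.7]
grip_width: 0.0001
[-0.42586752  0.50514811 -0.65623855]
the job is handed in; nothing more can be done
None
```

View pics/end.png

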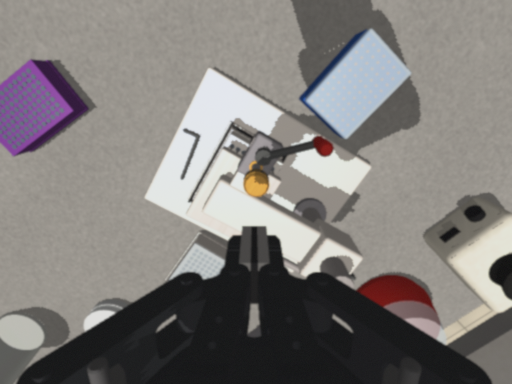

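The depth stop is set and locked, and I handed the job in at about 22 s of the 51 s allowed. The hand-in gives no verdict.

- **Lowering the rod:** I pushed the knob down with closed jaws in small steps. The force rose from about 2.5 N of sliding drag to about 6.3 N. That puts roughly 3.5 N of foot on the plate, inferred from the tool force and well under the 12 N limit.
- **Clamping:** I swung the lever until the force rose without further movement. In the top camera picture it stands at about 1.38 rad of 1.4.
- **Rod still touching:** After clamping I touched the knob with about 2 N. It was met at a tool height of 0.2353 to 0.2355 m, against 0.2353 m before clamping, so the rod did not rise. The remaining contact force on the plate could not be measured directly.
- **Bench and robot:** The last picture shows the lever (323,147) swung back and the knob at (256,183). The tip box and hex key look undisturbed. The other bystanders I judged by eye from earlier pictures, except the tube rack, bottle and petri dishes, which I did not check again closely. The plate itself is mostly hidden under the press arm. The gripper is about 100 mm clear above the knob and touches nothing.

No check failed or disagreed. Camera position estimates differed by only 1 to 3 mm.

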